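# Zero the carton tally counter on the packing bench

### The arm

A 6-joint arm with a two-finger parallel gripper is mounted at the origin on the work surface. World frame = base frame: x ahead of the robot, y to its left, z up, the work surface at z = 0. Lengths are in m, angles in degrees, forces in N, time in s.
With the tool pointing down it reaches from about 0.3 to 0.75 m from the base axis. Payload 8.5 kg.
Tool frame: the origin (TCP) lies midway between the tips of the shut fingers; the grasp point (between the pads) lies behind it (grasp_offset is the z of the grasp point in the tool frame, in m); z points along the fingers, y is the direction in which the jaws open and shut (so a half turn about z gives the same grasp; the last joint's range is limited). The gripper opens to 85 mm and grips with 20 to 120 N. Pads are 22 mm wide; open, the fingers measure 114 mm over their backs; the gripper's body (76 mm by 85 mm) begins 54 mm behind the grasp point. The pads swing forward as they close: fully open they stand 13 mm farther back than shut.
Start: joints at [-76.965, 21.807, 74.336, -0, 83.858, -12.336], TCP at [0.236, -0.497, 0.231] pointing down, gripper open.
Joint ranges: [-178.18, 178.18], [-50.72, 133.34], [12.68, 142.11], [-81.47, 261.47], [9.98, 163.14], [-165.26, 165.26]. Speed limits (degrees/s): [136.94, 136.94, 180, 180, 180, 180].

### API

Orientations are given as a 3x3 rotation matrix whose columns are the frame's x, y, z axes.
In Python, from rig import * gives the robot as it stands.
- The arm moves only by the shell command python3 -m pendant 'ROWS' [FORCE]. ROWS is JSON, one flat list of numbers, 7 for each row, row after row: the finger opening in mm, from 0 to 85.4, then the shift along the tool's x, y, z in units of 50 mm (1.0 is 50 mm), then the turn, a rotation vector about the tool's x, y, z in units of 8 degrees (1.0 is 8 degrees). In form: [hand, dx, dy, dz, wx, wy, wz, hand, dx, dy, dz, wx, wy, wz, ...]. A call has 1 to 12 rows; each row shifts and turns the commanded pose from where the row before left it, along the tool's axes as they then stand; what a row does not reach is not made up. A row lasts 1/10 s, in which the tool goes at most 50 mm and 8.59 degrees, less where a joint would pass 70% of its speed; a pose out of reach is approached as far as the arm can. A call is refused whole if a number of a shift passes 1 or a number of a turn 1, either way. A call with a gripper value outside its range is refused whole. The fingers move at their own pace and stop on an object; FORCE is the grip in N (left out, the last holds). Time passes only in rows, so rows that do not move let the fingers close. It gives the time, the measured TCP pose, the force and the opening at its end, in the units of the state.
- observe(): the state, without advancing time (a new reading comes with each control period).
- get_image(name): name is "side" or "top"; returns a dict with "frame" (384x512x3 uint8, red, green, blue), "depth" (384x512 float32, m along the optical axis (not along the pixel's ray), 0 where there is no reading), "K" (3x3 intrinsics, pixels), "rvec" (rotation vector, rad) and "tvec" (3), from world to camera coordinates, as OpenCV has them. Camera axes: x right, y down, z forward; pixel columns grow to the right and rows downward; lengths in m; the calibration is good to about 2 mm. A picture is of the moment at which its call begins.
- close_job(): hands the job in, once; it reports no verdict.
The state is a dict: "time_s": time; "q": joint angles; "qvel": joint speeds; "joint_efforts": joint torques, N m; "position": TCP position; "tool_rot": TCP orientation; "ft_force": force on the tool from outside, world axes, zero at the start; "wrist_torque": the same for the moment, N m; "grip_width": finger opening in m.
Only numpy, scipy, OpenCV 4.12 (cv2) and the standard library are available. Lean on these libraries where they do the work, as an engineer would, in place of code of your own. Each camera call takes 0.05 s, during which the arm holds its last target.

### The job

Zero the tally counter for a new count: with a fingertip, flick the top of its toothed thumbwheel forward, towards the side of the housing where the two index posts stand, one click at a time, until the single long tooth rests clicked in between the two posts. Stop there: do not run it past the posts, and do not wind it round the other way. Leave the counter and the things around it standing where they are, lifting nothing.

Things in the scene. Friction and masses are not known exactly. Their poses are not given: they have to be found in the camera images.
- counter: Tally counter, a stand of about 2.2 kg, not fastened down. Origin: centre of its underside, on the bench; x points away from the robot (within 30 degrees), from the plain half to the half with the index posts, y along the axle, z up. Base plate 170 (x) by 110 by 8 mm. Grey open-topped housing 128 by 70 mm; only wheel and posts rise above its rim, which is 66 mm above the bench.
- thumbwheel (a joint): Wheel angle (rad), growing as the wheel's top moves to the counter's +x (forward); 0 = long tooth at the posts. A spring detent gives 8 clicks a turn: the wheel rests only at multiples of pi/4. Pushed past mid-click it snaps on to the next rest by itself, else it falls back. Starts 2, 3 or 4 clicks short (about -1.57, -2.36, -3.14). A push of 5 to 7 N on a tooth turns it.
- wheel_axis (a point): Wheel centre, on its level axle, 62 mm above the bench, straight above the counter's origin; axes as the counter's. Wheel: black drum of 40 mm radius, 26 mm wide, with 8 straight metal cross teeth, 6 mm thick, reaching to 52 mm radius; 34 mm clear between tooth tips. Seven teeth are 26 mm long, one is 50 mm long.
- drum_top (a point): Top dead centre of the drum, 102 mm above the bench. At every rest a gap between teeth lies here, with one tooth 22.5 degrees to the front and one 22.5 degrees to the rear, their tips 110 mm above the bench. A fingertip moved forward from behind the rear one, with its end about 2 mm higher than this point, carries that tooth over the top into the front one's place: one click.
- index (a point): Where the middle of the long tooth's tip belongs: 19.9 mm forward (+x) of and 48 mm above the wheel's centre. Here, as at every rest, a tooth stands; two thin steel posts, 5 by 5 mm, mark the place from either side: they rise from the housing's long walls at x = 17.6, y = +32 and -32 mm, up to 98 mm above the bench.
- long_tooth (a point): Middle of the tip of the long tooth: 50 mm long along the axle, sticking out 12 mm beyond the drum on either side, where the others end flush. Turns with the wheel at 52 mm radius. It is low inside the open-topped housing, hard to see, while the wheel is 3 or 4 clicks short, and rises above its rim on the wheel's rear, plain side when 2 clicks are left.
- small_carton: Bystander: closed cardboard carton 85 by 60 by 50 mm high, loose; origin at the centre of its underside.
- tape_roll: Bystander: roll of packing tape lying flat, 100 mm across, 48 mm high, loose; origin at the centre of its underside.
- parts_bin: Bystander: grey open plastic bin 95 by 65 by 45 mm high, loose; origin at the centre of its underside.
Mind the look-alikes: they are no part of the job. Leave any green look-alike of the counter alone.

How it is judged (in metres and radians):
At the end, for the whole second after the job is handed in: The long tooth rests at the index posts (wheel within 0.15 rad of 0 and still), the counter stands flat within 20 mm of where it stood, and the carton, tape roll and parts bin are within 20 mm of where they stood (value of joint thumbwheel between -0.15 and 0.15 rad and velocity of joint thumbwheel between -0.1 and 0.1 rad/s and distance of each of counter, small_carton, tape_roll, parts_bin from where it was at the start of the episode below 0.02 m and angle between counter's own z axis and vertical below 0.05 rad); the robot touches nothing.
It fails at once if the long tooth is run more than half a click past the posts (value of joint thumbwheel above 0.45 rad).
It fails at once if the wheel is wound round the other way (beyond 4 and a half clicks short) (value of joint thumbwheel below -3.65 rad).
It fails at once if the counter is lifted, tipped or shoved away (height (world z) of counter above 0.015 m or angle between counter's own z axis and vertical above 0.15 rad or distance of counter from where it was at the start of the episode above 0.03 m).
It fails at once if the carton, tape roll or parts bin is lifted, carried or knocked away (height (world z) of any of small_carton, tape_roll, parts_bin above 0.015 m or distance of any of small_carton, tape_roll, parts_bin from where it was at the start of the episode above 0.03 m).
It also fails if it takes over 45 s, if anything falls off the work surface, if the arm or the gripper's body presses on something with over 40 N, if the wrist force passes 120 N, or if a joint passes its speed limit or range.

## Working session

There is one attempt and no reset: what is moved stays moved. The work goes in short steps, Python scripts to look and compute and a shell command to move; the robot and the scene stay as the last step left them, time stands still between calls to the robot, and variables do not carry over. Pictures are saved under pics/ and viewed, and the job is handed in when it is done.

```bash
mkdir -p pics; ls; python3 - <<'E'
from rig import *
import cv2,numpy as np
s=observe();print(s)
for n in("side","top"):
    d=get_image(n);cv2.imwrite(f"pics/{n}0.png",d["frame"][:,:,::-1]);np.savez(f"{n}0.npz",**d);print(d["K"],d["rvec"],d["tvec"])
E
```

```text
pics
{'time_s': 0.0, 'q': array([-7.69647396e+01,  2.18411209e+01,  7.43870862e+01,  4.95743987e-04,
        8.38568671e+01, -1.23362705e+01]), 'qvel': array([-0.01348847,  0.03632168, -0.04323527,  0.01133095,  0.06254295,
        0.03143693]), 'joint_efforts': array([-1.00928526e-03, -4.48464060e+01, -2.31277120e+01, -2.68344284e-04,
        4.73734035e-03, -1.16209711e-05]), 'position': array([ 0.23559331, -0.49665208,  0.23069682]), 'tool_rot': array([[ 9.03548763e-01,  4.28485152e-01, -3.26521872e-04],
       [ 4.28485153e-01, -9.03547661e-01,  1.44850196e-03],
       [ 3.25633507e-04, -1.44870192e-03, -9.99998898e-01]]), 'ft_force': array([ 0.85473307,  0.40148546, -0.70110183]), 'wrist_torque': array([ 0.00677587, -0.00281845, -0.02305666]), 'grip_width': 0.08528520493045061}
[[453.3502088    0.         257.72075717]
 [  0.         453.3502088  197.81804702]
 [  0.           0.           1.        ]] [ 0.80320736 -2.42866056  1.23256945] [0.49255987 0.24254242 0.76126204]
[[453.35813633   0.         252.38987562]
 [  0.         453.35813633 194.451221  ]
 [  0.           0.           1.        ]] [ 2.02721406 -2.18937206  0.22788315] [0.0923375  0.58209093 0.94234129]
```

View pics/side0.png

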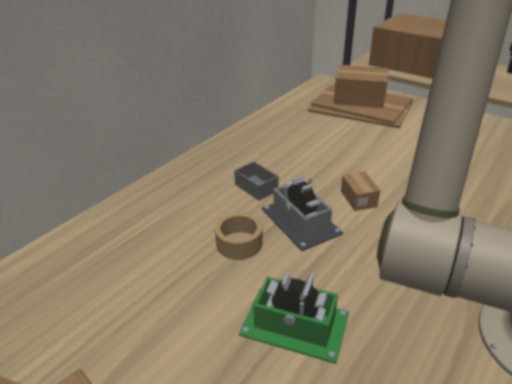

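View pics/top0.png

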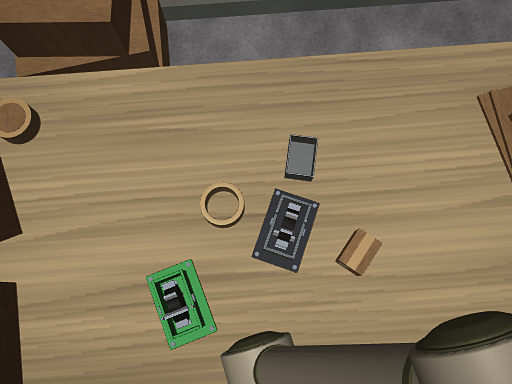

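The side picture shows the grey counter at about (303,210) and the green look-alike at (295,315). In the top picture the grey counter is at (286,230), with the tape at (222,204), the bin at (301,157) and the carton at (360,252). Next I'll measure the counter.

```bash
cat > h.py <<'E'
import numpy as np,cv2
def load(n):
    d=dict(np.load(n)); return d
def world(d):
    K=d["K"];R=cv2.Rodrigues(d["rvec"])[0];t=d["tvec"].ravel()
    v,u=np.mgrid[:384,:512];z=d["depth"]
    c=np.stack([(u-K[0,2])/K[0,0]*z,(v-K[1,2])/K[1,1]*z,z],-1)
    return (c-t)@R
def proj(d,p): return cv2.projectPoints(np.array(p,float).reshape(-1,1,3),d["rvec"],d["tvec"],d["K"],None)[0].reshape(-1,2)
E
python3 - <<'E'
from h import *
for n in("top","side"):
    d=load(n+"0.npz");W=world(d)
    f=d["frame"]
    x0,y0,x1,y1=(240,180,335,280) if n=="top" else (255,165,350,255)
    cv2.imwrite(f"pics/{n}z.png",cv2.resize(f[y0:y1,x0:x1,::-1],None,fx=6,fy=6,interpolation=cv2.INTER_CUBIC))
    if n=="top":
        T=W
        for uv in [(286,230),(222,204),(222,186),(301,157),(360,252),(178,305),(277,190),(318,204),(254,255),(296,270),(400,150)]: print(uv,W[uv[1],uv[0]].round(4))
        m=(W[...,2]>.004)&(W[...,2]<.12)
        # dark counter cluster
        n_,l,st,ce=cv2.connectedComponentsWithStats(m.astype(np.uint8))
        k=l[230,286];M=l==k;print(st[k])
        P=W[M]; 
        r=cv2.minAreaRect(P[:,:2].astype(np.float32));print(r,cv2.boxPoints(r))
        H=P[(P[:,2]>.056)&(P[:,2]<.072)];r=cv2.minAreaRect(H[:,:2].astype(np.float32));print(r)
        Q=P[P[:,2]>.09];print(len(Q),Q[:,2].max());print(Q.round(3)[:200:4])
E
```

```text
(286, 230) [ 0.4967 -0.0159  0.1096]
(222, 204) [ 0.5844  0.1198 -0.004 ]
(222, 186) [0.6151 0.1141 0.0491]
(301, 157) [ 0.6826 -0.0761  0.0035]
(360, 252) [ 0.444  -0.1773  0.0491]
(178, 305) [0.3625 0.2153 0.1017]
(277, 190) [ 0.6054 -0.0115  0.008 ]
(318, 204) [ 0.5643 -0.1033  0.0104]
(254, 255) [0.4584 0.0539 0.0095]
(296, 270) [ 0.4178 -0.0383  0.0052]
(400, 150) [ 0.6822 -0.315   0.0011]
[ 252  189   68   83 3393]
((0.5119607448577881, -0.023264922201633453), (0.11299881339073181, 0.17150761187076569), 67.65292358398438) [[ 0.41116527 -0.0429161 ]
 [ 0.5697923  -0.10812607]
 [ 0.61275625 -0.00361374]
 [ 0.45412922  0.06159623]]
((0.5120595693588257, -0.023527849465608597), (0.0769990012049675, 0.12870696187019348), 66.4605941772461)
326 0.11362099187951608
[[ 0.543  0.     0.096]
 [ 0.541 -0.002  0.095]
 [ 0.539  0.     0.091]
 [ 0.535 -0.024  0.106]
 [ 0.537 -0.034  0.09 ]
 [ 0.532 -0.025  0.11 ]
 [ 0.531 -0.034  0.109]
 [ 0.53  -0.021  0.109]
 [ 0.53  -0.03   0.107]
 [ 0.529 -0.038  0.109]
 [ 0.529 -0.019  0.103]
 [ 0.528 -0.027  0.106]
 [ 0.527 -0.036  0.108]
 [ 0.528 -0.01
[... 174 characters left out ...]
01]
 [ 0.523 -0.027  0.1  ]
 [ 0.521 -0.035  0.107]
 [ 0.521 -0.017  0.102]
 [ 0.521 -0.025  0.101]
 [ 0.52  -0.034  0.097]
 [ 0.519 -0.014  0.101]
 [ 0.519 -0.023  0.101]
 [ 0.518 -0.031  0.099]
 [ 0.518 -0.04   0.099]
 [ 0.517 -0.014  0.1  ]
 [ 0.516 -0.023  0.101]
 [ 0.516 -0.031  0.1  ]
 [ 0.515 -0.057  0.092]
 [ 0.515 -0.014  0.101]
 [ 0.514 -0.022  0.1  ]
 [ 0.514 -0.031  0.102]
 [ 0.513 -0.057  0.091]
 [ 0.513 -0.016  0.099]
 [ 0.512 -0.024  0.099]
 [ 0.512 -0.033  0.099]
 [ 0.511 -0.011  0.101]
 [ 0.51  -0.02   0.104]
 [ 0.51  -0.028  0.099]
 [ 0.509 -0.009  0.099]
 [ 0.508 -0.018  0.1  ]
 [ 0.508 -0.026  0.097]
 [ 0.507 -0.034  0.101]
 [ 0.506 -0.015  0.101]
 [ 0.506 -0.024  0.101]]
```

View pics/topz.png

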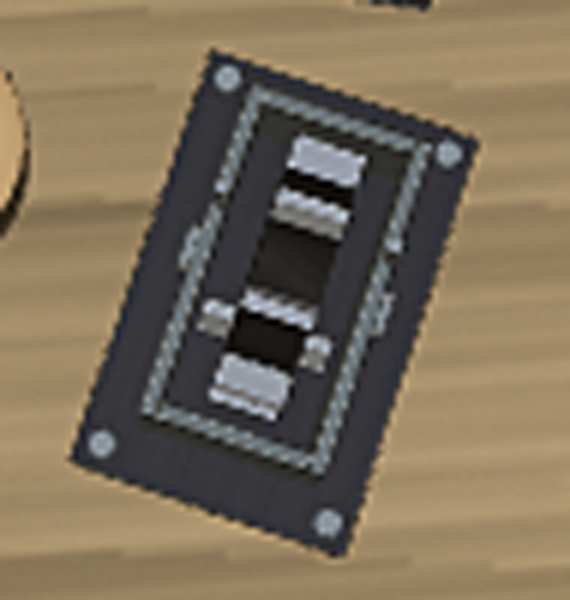

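View pics/sidez.png

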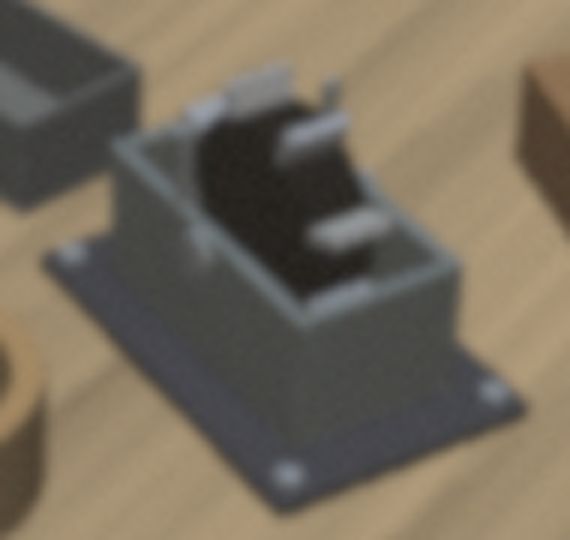

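```bash
cat >> h.py <<'E'
C=np.array([.512,-.0234]);YAW=np.deg2rad(67.65-90)
def cw(p,C=C,yaw=YAW):
    p=np.array(p,float).reshape(-1,3);c,s=np.cos(yaw),np.sin(yaw)
    return np.c_[C[0]+c*p[:,0]-s*p[:,1],C[1]+s*p[:,0]+c*p[:,1],p[:,2]]
def model():
    L=[]
    for y in(-32,32): L.append(([[17.6,y,66],[17.6,y,98]],(0,0,255)))
    for k in range(8):
        a=np.deg2rad(22.5-45*k);L.append(([[52*np.sin(a),y,62+52*np.cos(a)] for y in(-13,13)],(0,255,0)))
        if k in(2,3,4): L.append(([[52*np.sin(a),y,62+52*np.cos(a)] for y in(-25,25)],(255,0,255)))
    for z,x,y in((66,64,35),(8,85,55)): L.append(([[x,y,z],[x,-y,z],[-x,-y,z],[-x,y,z],[x,y,z]],(255,128,0)))
    return L
def over(d,box,name,s=6):
    x0,y0,x1,y1=box
    im=cv2.resize(d["frame"][y0:y1,x0:x1,::-1],None,fx=s,fy=s,interpolation=cv2.INTER_CUBIC)
    for pts,col in model():
        p=proj(d,cw(np.array(pts)/1000));p=((p+.5-[x0,y0])*s).astype(int)
        cv2.polylines(im,[p.reshape(-1,1,2)],False,col,1)
    cv2.imwrite(name,im)
E
python3 - <<'E'
from h import *
for n in("top","side"):
    d=load(n+"0.npz");print((-cv2.Rodrigues(d["rvec"])[0].T@d["tvec"].ravel()).round(3))
    over(d,(240,180,335,280) if n=="top" else (255,165,350,255),f"pics/{n}o.png")
E
```

```text
[0.375 0.058 1.045]
[0.1  0.67 0.65]
```

View pics/topo.png

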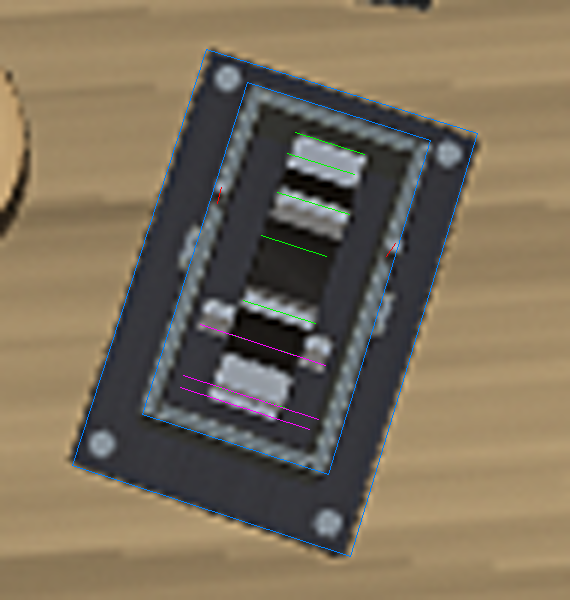

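View pics/sideo.png

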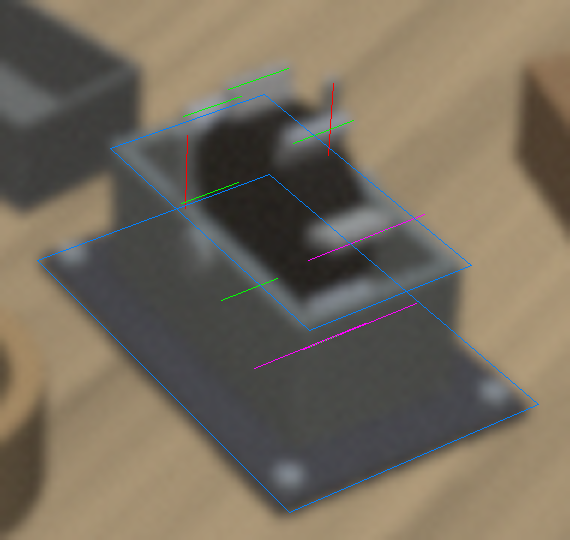

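The overlay fits the top picture to about 1 px. The long tooth's ends show at (215,315) and (315,350) in the zoomed view, on the 4-click line. The teeth at the 2- and 3-click places look short, so the counter is 4 clicks short. The fingers shut, I'll move above the spot behind the rear tooth.

```bash
python3 -m pendant '[0,0.71,-0.56,0.08,0,0,0, 0,0.71,-0.56,0.08,0,0,0, 0,0.71,-0.56,0.08,0,0,0, 0,0.71,-0.56,0.08,0,0,0, 0,0.71,-0.56,0.08,0,0,0, 0,0.71,-0.56,0.08,0,0,0, 0,0.71,-0.56,0.08,0,0,0, 0,0.71,-0.56,0.08,0,0,0, 0,0.71,-0.56,0.08,0,0,0, 0,0.71,-0.56,0.08,0,0,0, 0,0.71,-0.56,0.08,0,0,0, 0,0.71,-0.56,0.08,0,0,0]' 40
python3 -m pendant '[0,0,0,0,0,0,0.995, 0,0,0,0,0,0,0.995, 0,0,0,0,0,0,0.995, 0,0,0,0,0,0,0.995, 0,0,0,0,0,0,0.995, 0,0,0,0,0,0,0.995,0,0,0,0,0,0,0, 0,0,0,0,0,0,0]'
cat >> h.py <<'E'
def rel():
    from rig import observe
    s=observe();R=s["tool_rot"];p=s["position"]
    c,sn=np.cos(YAW),np.sin(YAW);q=p[:2]-C
    print("t",s["time_s"],"rel mm",(1e3*np.array([c*q[0]+sn*q[1],-sn*q[0]+c*q[1],p[2]])).round(1),"yaw x",np.rad2deg(np.arctan2(R[1,0],R[0,0])).round(2),"F",s["ft_force"].round(1),"w",s["grip_width"],"q",s["q"].round(1)[[3,4,5]])
    print("tool z",R[:,2].round(4))
E
python3 - <<'E'
from h import *
rel()
from rig import *
for n in("top","side"):
    d=get_image(n);np.savez(f"{n}1.npz",**d);cv2.imwrite(f"pics/{n}1.png",d["frame"][:,:,::-1])
    over(d,(240,180,335,280) if n=="top" else (255,165,350,255),f"pics/{n}1o.png")
E
```

```text
time_s: 1.3
position: [0.477, -0.0089, 0.183]
tool_rot: [[0.904, 0.429, -0.0], [0.429, -0.904, 0.0], [-0.0, -0.0, -1.0]]
ft_force: [0.8, -0.0, 1.1]
grip_width: 0.0002
time_s: 2.1
position: [0.4765, -0.0108, 0.1832]
tool_rot: [[0.926, -0.377, -0.0], [-0.377, -0.926, 0.0], [-0.0, 0.0, -1.0]]
ft_force: [0.4, -0.9, 0.2]
grip_width: 0.0007
t 2.1 rel mm [-37.6  -1.8 183.2] yaw x -22.18 F [ 0.4 -0.9  0.2] w 0.0007059235619951337 q [ 0.  72.7 96.6]
tool z [-4.e-04  2.e-04 -1.e+00]
```

View pics/side1.png

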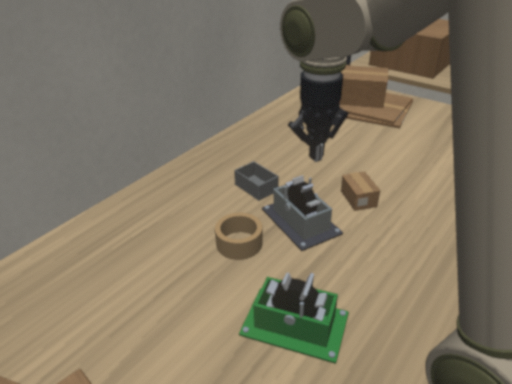

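View pics/top1.png

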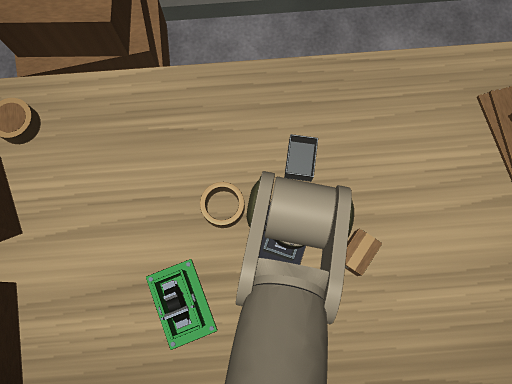

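The side picture shows the fingertip above the counter at (317,156). The top camera's view of the counter is blocked by the arm. I'll go partway down and check with the side camera.

```bash
python3 -m pendant '[0,-0.02,-0.04,0.4,0,0,0, 0,0,0,0.4,0,0,0, 0,0,0,0.4,0,0,0, 0,0,0,0.16,0,0,0, 0,0,0,0,0,0,0, 0,0,0,0,0,0,0]'
python3 - <<'E'
from h import *
rel()
from rig import *
d=get_image("side");np.savez("side2.npz",**d)
over(d,(255,135,355,235),"pics/side2.png")
print(proj(d,[observe()["position"]]), (proj(d,[observe()["position"]])+.5-[255,135])*6)
W=world(d)
for z in range(150,215,4): print(z,[tuple((1e3*W[z,u]).round(0)) for u in range(300,330,5)])
E
```

```text
time_s: 2.8
position: [0.4768, -0.0087, 0.116]
tool_rot: [[0.925, -0.38, 0.001], [-0.38, -0.925, -0.0], [0.001, -0.0, -1.0]]
ft_force: [1.0, -0.0, -0.0]
grip_width: -0.0001
t 2.8 rel mm [-38.1   0.2 116. ] yaw x -22.35 F [ 1. -0. -0.] w -5.880058688098779e-05 q [ 0.  62.1 97. ]
tool z [ 1.e-03 -3.e-04 -1.e+00]
[[313.69576831 188.292762  ]] [[355.17460985 322.75657203]]
150 [(np.float64(489.0), np.float64(33.0), np.float64(222.0)), (np.float64(482.0), np.float64(27.0), np.float64(222.0)), (np.float64(476.0), np.float64(17.0), np.float64(219.0)), (np.float64(466.0), np.float64(16.0), np.float64(222.0)), (np.float64(468.0), np.float64(-8.0), np.float64(210.0)), (np.float64(459.0), np.float64(-10.0), np.float64(212.0))]
154 [(np.float64(488.0), np.float64(33.0), np.float64(213.0)), (np.float64(482.0), np.float64(26.0), np.float64(213.0)), (np.float64(477.0), np.float64(14.0), np.float64(209.0)), (np.float64(467.0), np.float64(13.0), np.float64(211.0)), (np.float64(468.0), np.float64(-8.0), np.float64(201.0)), (np.float64(460.0), np.float64(-13.0), np.float64(201.0))]
158 [(np.float64(490
[... 4547 characters left out ...]
5.0))]
210 [(np.float64(506.0), np.float64(-7.0), np.float64(48.0)), (np.float64(489.0), np.float64(2.0), np.float64(61.0)), (np.float64(480.0), np.float64(-4.0), np.float64(61.0)), (np.float64(474.0), np.float64(-16.0), np.float64(57.0)), (np.float64(474.0), np.float64(-39.0), np.float64(43.0)), (np.float64(450.0), np.float64(-15.0), np.float64(68.0))]
214 [(np.float64(485.0), np.float64(26.0), np.float64(67.0)), (np.float64(487.0), np.float64(3.0), np.float64(52.0)), (np.float64(478.0), np.float64(-3.0), np.float64(52.0)), (np.float64(461.0), np.float64(8.0), np.float64(67.0)), (np.float64(453.0), np.float64(0.0), np.float64(66.0)), (np.float64(448.0), np.float64(-13.0), np.float64(60.0))]
```

View pics/side2.png

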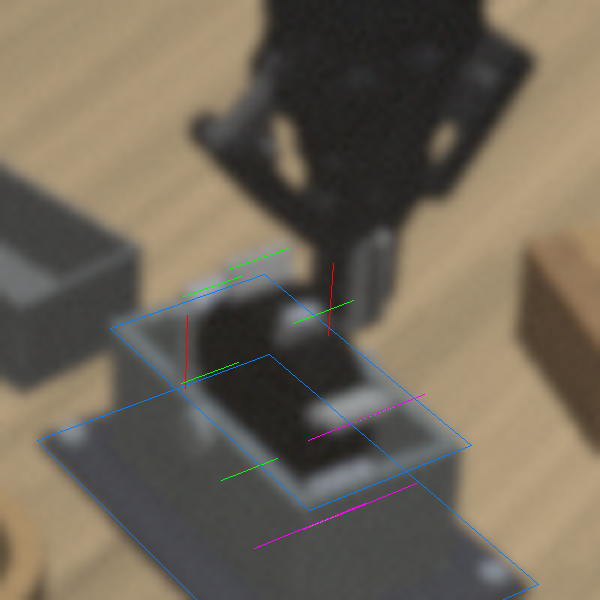

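```bash
python3 - <<'E'
from h import *
from scipy.optimize import least_squares as ls
d=load("side0.npz")
px=np.array([(113,140),(303,325),(460,265),(42,262),(285,513),(526,408),(315,237-0),(378,213)],float)
ob=px/6-.5+[255,165]
a=np.deg2rad(-67.5)
m=np.array([(64,35,66),(-64,35,66),(-64,-35,66),(85,55,8),(-85,55,8),(-85,-55,8)],float)/1000
f=lambda p:(proj(d,cw(m,p[:2],p[2]))-ob[:6]).ravel()
r=ls(f,[*C,YAW]);print(r.x[:2],np.rad2deg(r.x[2]),r.fun.reshape(-1,2).round(2))
t=load("top0.npz")
px=np.array([(208,48),(480,138),(345,557),(70,460),(250,85),(432,145),(322,473),(140,412)],float)
ob2=px/6-.5+[240,180]
m2=np.array([(85,55,8),(85,-55,8),(-85,-55,8),(-85,55,8),(64,35,66),(64,-35,66),(-64,-35,66),(-64,35,66)],float)/1000
g=lambda p:(proj(t,cw(m2,p[:2],p[2]))-ob2).ravel()
r=ls(g,[*C,YAW]);print(r.x[:2],np.rad2deg(r.x[2]),r.fun.reshape(-1,2).round(2))
E
```

```text
[ 0.51350083 -0.02366564] -23.629611528612248 [[-0.53  0.85]
 [-0.23  0.58]
 [ 1.08  0.13]
 [-0.73 -1.11]
 [-0.82 -0.49]
 [ 1.17 -0.28]]
[ 0.51195996 -0.02299677] -23.384554642949453 [[ 0.35  0.03]
 [-0.15 -0.04]
 [-0.01  0.11]
 [-0.3   0.29]
 [ 0.03 -0.46]
 [-0.04 -0.36]
 [ 0.37  0.45]
 [-0.26 -0.04]]
```

The two cameras agree on the counter's pose to within 1.5 mm, at about (0.5125, -0.0232) and yaw -23.4°. Now the first click.

```bash
sed -i 's/^C=.*/C=np.array([.5125,-.0232]);YAW=np.deg2rad(-23.4)/' h.py
python3 -m pendant '[0,0,0,0.11,0,0,-0.13, 0,0,0,0.1,0,0,0, 0,0,0,0,0,0,0, 0,0,0,0,0,0,0]'
python3 -c "from h import *;rel()"
```

```text
time_s: 3.25
position: [0.4764, -0.0086, 0.1048]
tool_rot: [[0.931, -0.364, -0.0], [-0.364, -0.931, 0.0], [-0.0, 0.0, -1.0]]
ft_force: [-0.4, -0.2, 0.2]
grip_width: -0.0
t 3.25 rel mm [-38.9  -0.9 104.8] yaw x -21.35 F [-0.4 -0.2  0.2] w -2.7172379410689864e-05 q [ 0.  60.4 96. ]
tool z [-3.e-04  1.e-04 -1.e+00]
```

```bash

python3 -m pendant '[0,0.07,-0.02,0,0,0,0.26, 0,0.07,0,0,0,0,0, 0,0.07,0,0,0,0,0, 0,0.07,0,0,0,0,0, 0,0.07,0,0,0,0,0, 0,0.07,0,0,0,0,0]'
python3 -c "from h import *;rel()"
python3 -m pendant '[0,0.07,0,0,0,0,0, 0,0.07,0,0,0,0,0, 0,0.07,0,0,0,0,0, 0,0.07,0,0,0,0,0, 0,0.05,0,0,0,0,0, 0,0,0,0,0,0,0, 0,0,0,0,0,0,0]'
python3 - <<'E'
from h import *
rel()
from rig import *
d=get_image("side");np.savez("side3.npz",**d)
over(d,(255,135,355,235),"pics/side3.png")
E
```

```text
time_s: 3.85
position: [0.4961, -0.0159, 0.1049]
tool_rot: [[0.918, -0.397, -0.0], [-0.397, -0.918, 0.0], [-0.0, 0.0, -1.0]]
ft_force: [-2.2, 0.1, 1.9]
grip_width: -0.0
t 3.85 rel mm [-17.9   0.2 104.9] yaw x -23.39 F [-2.2  0.1  1.9] w -3.600612526411827e-05 q [ 0.  61.8 97.9]
tool z [-4.e-04  2.e-04 -1.e+00]
time_s: 4.55
position: [0.5111, -0.0224, 0.1047]
tool_rot: [[0.918, -0.398, -0.001], [-0.398, -0.918, 0.0], [-0.001, 0.0, -1.0]]
ft_force: [-0.5, 0.3, 0.3]
grip_width: -0.0003
t 4.55 rel mm [ -1.6   0.2 104.7] yaw x -23.43 F [-0.5  0.3  0.3] w -0.00029192189612575433 q [ 0.  62.9 97.6]
tool z [-5.e-04  2.e-04 -1.e+00]
```

View pics/side3.png

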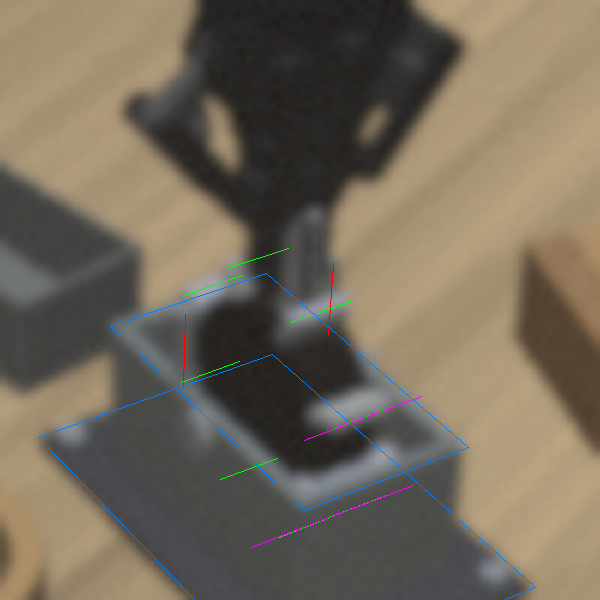

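The finger sits in the top gap. The tooth now low at the rear reaches out to (400,452), so it is the long one, 3 clicks short. The counter hasn't moved. Now the second click.

```bash

python3 -m pendant '[0,0,0,-0.2,0,0,0, 0,0,0,-0.22,0,0,0, 0,-0.25,0,0,0,0,0, 0,-0.25,0,0,0,0,0, 0,-0.25,0,0,0,0,0, 0,0,0,0,0,0,0, 0,0,0,0.2,0,0,0, 0,0,0,0.22,0,0,0, 0,0,0,0,0,0,0, 0,0,0,0,0,0,0]'
python3 -c "from h import *;rel()"
```

```text
time_s: 5.6
position: [0.4773, -0.0078, 0.1047]
tool_rot: [[0.917, -0.398, -0.0], [-0.398, -0.917, 0.0], [-0.0, 0.0, -1.0]]
ft_force: [0.4, -0.2, 0.1]
grip_width: -0.0
t 5.6 rel mm [-38.5   0.2 104.7] yaw x -23.44 F [ 0.4 -0.2  0.1] w -3.133428989860528e-05 q [ 0.  60.4 98.3]
tool z [-3.e-04  1.e-04 -1.e+00]
```

```bash

python3 -m pendant '[0,0.07,0,0,0,0,0, 0,0.07,0,0,0,0,0, 0,0.07,0,0,0,0,0, 0,0.07,0,0,0,0,0, 0,0.07,0,0,0,0,0, 0,0.07,0,0,0,0,0, 0,0.07,0,0,0,0,0, 0,0.07,0,0,0,0,0, 0,0.07,0,0,0,0,0, 0,0.07,0,0,0,0,0, 0,0.05,0,0,0,0,0, 0,0,0,0,0,0,0]'
python3 - <<'E'
from h import *
rel()
from rig import *
d=get_image("side");np.savez("side4.npz",**d)
over(d,(255,135,355,235),"pics/side4.png")
E
```

```text
time_s: 6.8
position: [0.5114, -0.0225, 0.1047]
tool_rot: [[0.918, -0.398, -0.0], [-0.398, -0.918, 0.0], [-0.0, 0.0, -1.0]]
ft_force: [-0.7, 0.3, -0.0]
grip_width: -0.0004
t 6.8 rel mm [ -1.3   0.2 104.7] yaw x -23.44 F [-0.7  0.3 -0. ] w -0.0003806620577359713 q [ 0.  62.9 97.6]
tool z [-3.e-04  1.e-04 -1.e+00]
```

View pics/side4.png

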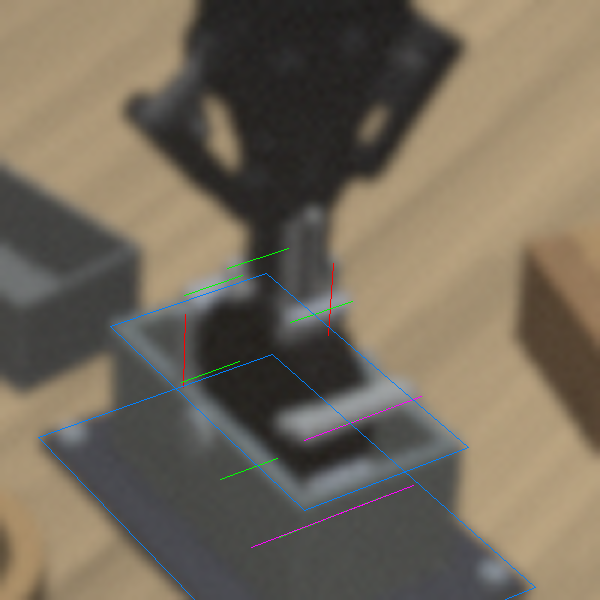

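The long tooth, from (280,420) to (415,385), has risen at the rear, so 2 clicks are left. Now the third.

```bash

python3 -m pendant '[0,0,0,-0.2,0,0,0, 0,0,0,-0.22,0,0,0, 0,-0.25,0,0,0,0,0, 0,-0.25,0,0,0,0,0, 0,-0.25,0,0,0,0,0, 0,0,0,0,0,0,0, 0,0,0,0.2,0,0,0, 0,0,0,0.22,0,0,0, 0,0,0,0,0,0,0, 0,0,0,0,0,0,0]'
python3 -c "from h import *;rel()"
python3 -m pendant '[0,0.07,0,0,0,0,0, 0,0.07,0,0,0,0,0, 0,0.07,0,0,0,0,0, 0,0.07,0,0,0,0,0, 0,0.07,0,0,0,0,0, 0,0.07,0,0,0,0,0, 0,0.07,0,0,0,0,0, 0,0.07,0,0,0,0,0, 0,0.07,0,0,0,0,0, 0,0.07,0,0,0,0,0, 0,0.05,0,0,0,0,0, 0,0,0,0,0,0,0]'
python3 - <<'E'
from h import *
rel()
from rig import *
d=get_image("side");np.savez("side5.npz",**d)
over(d,(255,135,355,235),"pics/side5.png")
E
```

```text
time_s: 7.85
position: [0.4773, -0.0077, 0.1047]
tool_rot: [[0.917, -0.398, -0.0], [-0.398, -0.917, 0.0], [-0.0, 0.0, -1.0]]
ft_force: [0.1, 0.5, 0.3]
grip_width: -0.0001
t 7.85 rel mm [-38.5   0.2 104.7] yaw x -23.44 F [0.1 0.5 0.3] w -7.140705552825624e-05 q [-0.  60.4 98.3]
tool z [-2.e-04  1.e-04 -1.e+00]
time_s: 9.05
position: [0.5114, -0.0226, 0.1046]
tool_rot: [[0.917, -0.398, -0.0], [-0.398, -0.917, 0.0], [-0.0, 0.0, -1.0]]
ft_force: [-0.2, 0.1, 0.2]
grip_width: 0.0002
t 9.05 rel mm [-1.200e+00  1.000e-01  1.046e+02] yaw x -23.44 F [-0.2  0.1  0.2] w 0.00022173936363030126 q [-0.  62.9 97.6]
tool z [-2.e-04  1.e-04 -1.e+00]
```

View pics/side5.png

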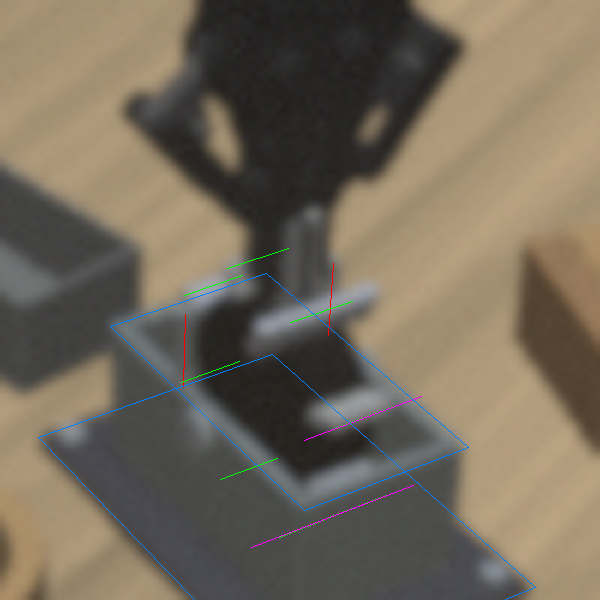

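The long tooth, from (255,328) to (375,293), is now the rear one beside the top gap, so one click is left. After this last click I'll lift clear and back off.

```bash

python3 -m pendant '[0,0,0,-0.2,0,0,0, 0,0,0,-0.22,0,0,0, 0,-0.25,0,0,0,0,0, 0,-0.25,0,0,0,0,0, 0,-0.25,0,0,0,0,0, 0,0,0,0,0,0,0, 0,0,0,0.2,0,0,0, 0,0,0,0.22,0,0,0, 0,0,0,0,0,0,0, 0,0,0,0,0,0,0]'
python3 -c "from h import *;rel()"
python3 -m pendant '[0,0.07,0,0,0,0,0, 0,0.07,0,0,0,0,0, 0,0.07,0,0,0,0,0, 0,0.07,0,0,0,0,0, 0,0.07,0,0,0,0,0, 0,0.07,0,0,0,0,0, 0,0.07,0,0,0,0,0, 0,0.07,0,0,0,0,0, 0,0.07,0,0,0,0,0, 0,0.07,0,0,0,0,0, 0,0.05,0,0,0,0,0, 0,0,0,0,0,0,0]'
python3 - <<'E'
from h import *
rel()
from rig import *
d=get_image("side");np.savez("side6.npz",**d)
over(d,(255,135,355,235),"pics/side6.png")
E
```

```text
time_s: 10.1
position: [0.4773, -0.0078, 0.1047]
tool_rot: [[0.917, -0.398, -0.0], [-0.398, -0.917, 0.0], [-0.0, 0.0, -1.0]]
ft_force: [-0.2, -0.6, 1.0]
grip_width: -0.0001
t 10.1 rel mm [-38.5   0.2 104.7] yaw x -23.44 F [-0.2 -0.6  1. ] w -0.0001427180789149502 q [ 0.  60.4 98.3]
tool z [-2.e-04  1.e-04 -1.e+00]
time_s: 11.3
position: [0.5114, -0.0226, 0.1046]
tool_rot: [[0.918, -0.398, -0.0], [-0.398, -0.918, 0.0], [-0.0, 0.0, -1.0]]
ft_force: [-0.8, 0.1, -0.2]
grip_width: -0.0001
t 11.3 rel mm [ -1.3   0.2 104.6] yaw x -23.44 F [-0.8  0.1 -0.2] w -9.891144908786724e-05 q [ 0.  62.9 97.6]
tool z [-3.e-04  1.e-04 -1.e+00]
```

View pics/side6.png

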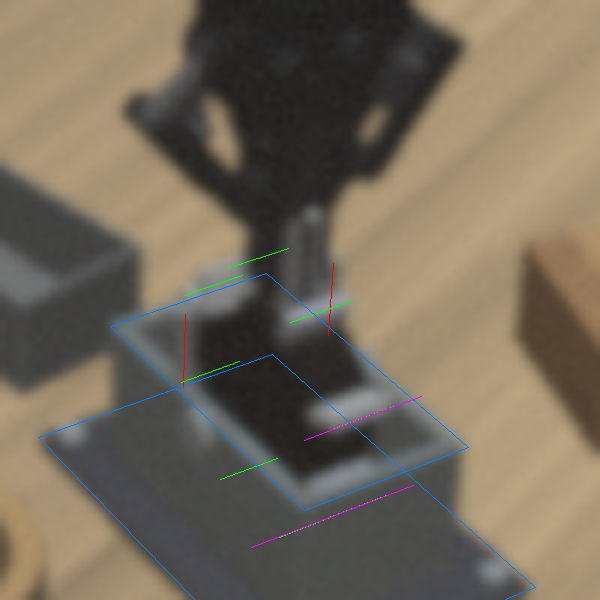

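The front tooth now shows its longer left end at (200,285). I'll lift straight up, swing the arm aside and check from the top.

```bash

python3 -m pendant '[0,0,0,-0.3,0,0,0, 0,0,0,-0.6,0,0,0, 0,0,0,-0.8,0,0,0, 0,0,0,-0.8,0,0,0, 0,-0.3,0.8,0,0,0,0, 0,-0.3,0.9,0,0,0,0, 0,-0.3,0.9,0,0,0,0, 0,-0.3,0.9,0,0,0,0, 0,-0.3,0.9,0,0,0,0, 0,-0.3,0.9,0,0,0,0, 0,0,0,0,0,0,0, 0,0,0,0,0,0,0]'
python3 - <<'E'
from h import *
rel()
from rig import *
for n in("top","side"):
    d=get_image(n);np.savez(f"{n}7.npz",**d)
    cv2.imwrite(f"pics/{n}7f.png",d["frame"][:,:,::-1])
    over(d,(240,180,335,280) if n=="top" else (255,165,350,255),f"pics/{n}7.png")
E
```

```text
time_s: 12.55
position: [0.3227, -0.2302, 0.2298]
tool_rot: [[0.916, -0.4, 0.0], [-0.4, -0.916, 0.0], [-0.0, -0.0, -1.0]]
ft_force: [0.4, 0.9, -0.0]
grip_width: 0.0002
t 12.55 rel mm [ -92.  -265.3  229.8] yaw x -23.59 F [ 0.4  0.9 -0. ] w 0.00017157113061700473 q [ 0.  77.5 60.8]
tool z [ 1.e-04  4.e-04 -1.e+00]
```

View pics/top7.png

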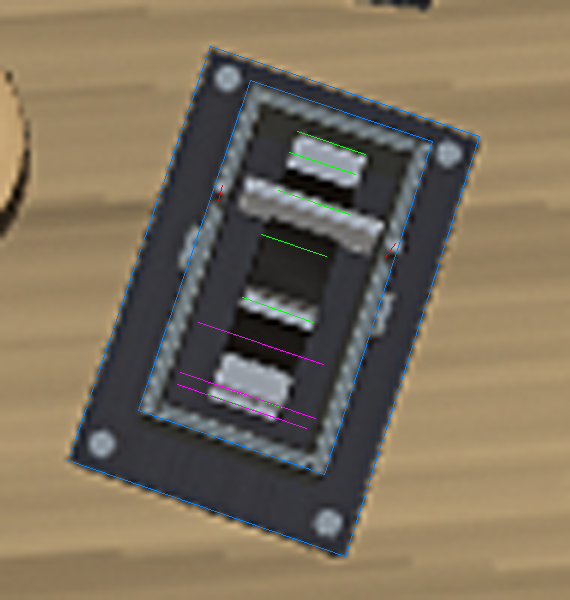

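View pics/side7.png

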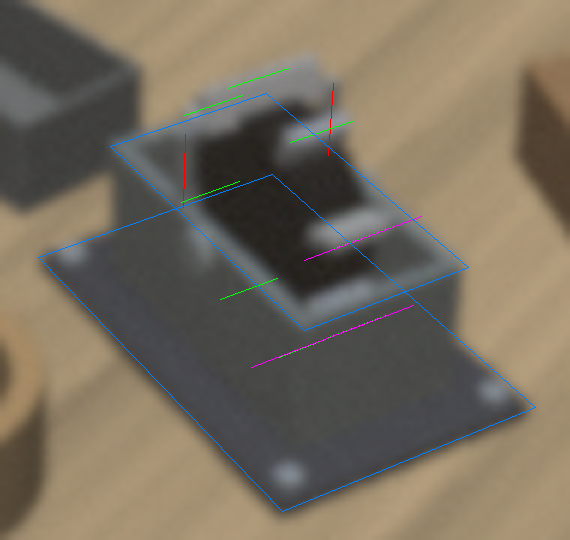

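View pics/top7f.png

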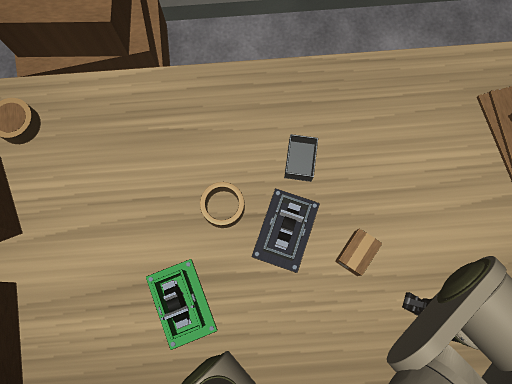

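The top view shows the long tooth between the posts, from (243,195) to (380,235) in the zoom. The counter and the bystanders haven't moved, and the arm is clear, so I'm handing in.

```bash
python3 -c "
from rig import *
print(observe()['qvel'].round(2));close_job()"
```

```text
[ 1.16  0.14 -0.12 -0.04 -0.13 -0.11]
the job is handed in; nothing more can be done
```

I zeroed the counter: the wheel started 4 clicks short, and I flicked it forward four times with the shut fingertips. I checked it with the side camera after each click.

- **Wheel:** the final top and side pictures show the long tooth resting in the place between the two posts.
- **Counter and bystanders:** the counter sits on its original outline to about 1 px. By eye, the carton, tape roll and bin are where they were; I did not measure them again. The green look-alike was not touched.
- **Robot:** it was clear of everything, about 0.28 m to the side of the counter and 0.23 m up. The wrist force at my readings stayed around 3 N or less, and the clock stood at about 12.6 s.

**Disagreements:** the two cameras differed by about 1.5 mm on where the counter stands. My first yaw correction, about 1°, went the wrong way and I fixed it at the start of the first push. The base joint was still settling at about 1°/s when I handed in.

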